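Hook the disc tray out from under the bench rack

TASK

Pick up the hook from its rubber mat and, with its down-turned end behind the front wall of the metal tray of cutting discs, drag the tray out from under the rack until it is home and square against the wooden stop strip; keep a steady pull of about 10 N on it there for a second, and never let the hook bear on the tray with more than 16 N. Leave the tray there, lay the hook back down flat on its mat and let go. Do not touch the tray with the gripper or the arm, and leave everything else on the bench as it is.

Things in the scene. Friction and masses are not known exactly. Their poses are not given: they have to be found in the camera images.
- hook_grip (a point): Centre of the hook tool's wooden handle (loose, 0.15 kg): upright board 110 long (x), 20 thick (y), 50 high; this point is half-way up, 25 above its underside. A 7 mm steel rod, centre line 9 above this point, runs out along +x and at x = +200 bends down into the prong. z is up. Grip it firmly.
- hook_tip (a point): Lower end of the hook's prong (7 mm diameter, straight down): 200 mm along the handle's +x, 21.5 below its centre height, 3.5 above the level of the handle's underside. The rod's lower side is 27 mm above this tip: so deep can the prong reach behind a wall.
- tray_rim (a point): Middle of the top edge of the tray's FRONT wall, on its outer face. Loose aluminium tray, 0.56 to 0.88 kg: 140 deep (x), 110 wide (y), 50 high, walls 3 thick. -x points out of the front, +x back into the tray. Behind the front wall it is empty for 50 mm; then a stack of dark discs, 76 across, 30 high, fixed in it. It stands on the bench under one half of the rack; it slides with a drag of 2 to 5 N.
- rack: Slatted plywood bench rack, fixed, 242 deep (x), 350 wide (y); origin on the bench under its middle. Open front towards its -x, 121 from the origin. Deck underside 140 above the bench, top 154, stock on it up to about 202; corner posts 156 to 174 either side of the middle in y. The hook can only go in from the front, below the deck.
- fence: Fixed stop: wooden strip 310 long (y), 18 thick, 18 high, flat brackets on its -x side. Origin on the bench, middle of the strip's face towards the rack as nominally set; +x points to the rack (within 0.08 rad of the rack's +x). The strip is bolted rigidly in slots: the real face, parallel to y, lies up to 18 mm either way along x from this origin and must be felt.
- mat: Black rubber mat, fixed, 340 long (x), 140 wide (y), 3 thick, on which the hook lies at the start; origin at the centre of its underside. The hook lies along the mat's x, prong towards +x, its handle at about x = -70.
- carton: Bystander: open cardboard carton 120 x 100 x 75 with two upright paper rolls, under the rack beside the tray; leave alone. Origin under its centre.
- spray: Bystander: spray can 54 across, 160 high; origin under its centre.
- jar: Bystander: clear jar 66 across, 85 high; origin under its centre.
- tape: Bystander: roll of tape lying flat, 90 across, 24 high; origin under its centre.
- sanding_block: Bystander: cork sanding block 110 x 60 x 30, behind the rack; origin under its centre.
- wrench: Bystander: wrench 160 long lying flat near the robot.
- cup: Bystander: grey plastic cup 80 across, 80 high; origin under its centre.
Mind the look-alikes: they are no part of the job. Leave any green look-alike of the part that bears tray_rim alone.

How it is judged (in metres and radians):
On the way, in this order (a step that is already met when the one before it is completed fails the run):
1. the hook is picked up: held in the fingers, more than 15 mm off its mat (height (world z) of hook_grip above 0.043 m and contact force between the fingers and hook above 1 N), for 0.2 s.
2. the hook, held in the fingers, pulls the tray square against the stop strip: the tray bears on the strip with more than 4 N for 0.5 s (contact force between tray and fence above 4 N and contact force between hook and tray above 2 N and contact force between the fingers and hook above 1 N and x of tray_rim in the frame of fence between -0.022 and 0.024 m and angle between the x axis of tray_rim and the x axis of fence, either way round below 0.05 rad and height (world z) of tray_rim between 0.045 and 0.055 m and angle between tray_rim's own z axis and vertical below 0.06 rad), for 0.5 s.
At the end, for the whole second after the job is handed in: The tray stands flat, its front within 24 mm on the rack's side and 22 mm on the other side of the strip's nominal face, square to the strip within 0.05 rad; the hook lies flat on its mat (its handle's centre within 125 mm along and 60 mm across of the mat's centre), clear of the tray; all at rest (x of tray_rim in the frame of fence between -0.022 and 0.024 m and angle between the x axis of tray_rim and the x axis of fence, either way round below 0.05 rad and height (world z) of tray_rim between 0.045 and 0.055 m and angle between tray_rim's own z axis and vertical below 0.06 rad and x of hook_grip in the frame of mat between -0.125 and 0.125 m and y of hook_grip in the frame of mat between -0.06 and 0.06 m and height (world z) of hook_grip below 0.034 m and angle between hook_grip's own z axis and vertical below 0.08 rad and linear speed of each of hook, tray below 0.02 m/s and contact force between hook and tray below 0.1 N); the robot touches nothing.
It fails at once if the hook presses or pulls the tray with more than 16 N (contact force between hook and tray above 16 N).
It fails at once if the gripper or arm touches the tray (contact force between any of the fingers, the arm and tray above 0.3 N).
It fails at once if the tray is tipped by more than 0.2 rad (angle between tray_rim's own z axis and vertical above 0.2 rad).
It fails at once if a bystander is moved by more than 30 mm (distance of any of carton, spray, jar, tape, sanding_block, wrench, cup from where it was at the start of the episode above 0.03 m).
It also fails if it takes over 72 s, if anything falls off the work surface, if the arm or the gripper's body presses on something with over 40 N, if the wrist force passes 120 N, or if a joint passes its speed limit or range.

ROBOT

A 6-joint arm with a two-finger parallel gripper is mounted at the origin on the work surface. World frame = base frame: x ahead of the robot, y to its left, z up, the work surface at z = 0. Lengths are in mm, angles in rad, forces in N, time in s.
With the tool pointing down it reaches from about 325 to 875 mm from the base axis. Payload 4.4 kg.
Tool frame: the origin (TCP) lies on the centre line of the jaws, within the pads' length; the fingertips stand ahead of it and the grasp point (between the pads) lies 6 mm ahead of it (ctrl.tcp_to_tips is the z of the fingertips in the tool frame, in mm); z points along the fingers, y is the line along which they close (so a half turn about z gives the same grasp; the last joint's range is limited). The gripper opens to 85 mm and grips with 20 to 120 N. Pads are 22 mm wide; open, the fingers measure 114 mm over their backs; the gripper's body (76 mm by 85 mm) begins 54 mm behind the grasp point. The pads swing forward as they close: fully open they stand 13 mm farther back than shut.
Start: joints at [1.181, 0.207, 1.542, -0, 1.393, -0.15], TCP at [136.577, 558.547, 256.282] pointing down, gripper open.
Joint ranges: [-2.73, 2.73], [-0.86, 2.22], [0.23, 2.46], [-1.11, 4.25], [0.08, 2.63], [-2.82, 2.82]. Speed limits (rad/s): [2.79, 2.79, 3.14, 3.14, 3.14, 3.14].

INTERFACE

Orientations are given as a 3x3 rotation matrix whose columns are the frame's x, y, z axes.
In Python, from plant import ctrl, sensors, optics gives the robot as it stands. Calls block until the motion is done:
- ctrl.move_ptp(position, orientation): joint-space move of the TCP to a pose.
- ctrl.move_l(position, rot=None, vel=150, threshold=None): straight line of the TCP; rot=None keeps the orientation; vel is the mean speed in mm/s. With threshold (N) it stops when the force on the tool has changed by that much, and returns True; else False.
- ctrl.set_joints(angles): joint-space move.
- ctrl.gripper_to(opening, force=None): finger opening in mm; force is the grip in N (None keeps the last); returns when the fingers have stopped.
- ctrl.hold(seconds).
- ctrl.solve_ik(position, orientation): joint angles nearest the present ones, or None.
- sensors.read_state(): the state.
- optics.grab_frame(name): name is "scene" or "side" or "wrist"; returns (picture, depth): 384x512x3 uint8, red, green, blue; 384x512 float32, mm along the optical axis (not along the pixel's ray), 0 where there is no reading.
- optics.camera_params(name): a dict with "mtx" (3x3 intrinsics, pixels), "R" (3x3) and "t" (3): a world point X has camera coordinates R X + t; the wrist camera has in their place "T_tool_cam" (4x4, takes a point from camera to tool coordinates, whose origin is the TCP and whose axes are the flange's). Camera axes: x right, y down, z forward; pixel columns grow to the right and rows downward; lengths in mm; the calibration is good to about 2 mm. A picture is of the moment at which its call begins: read the wrist's pose just before it. camera_params takes no time and is no camera call.
A pose or a line that the arm cannot do raises ctrl.MotionError and nothing moves.
- ctrl.finish_job(): hands the job in; it is judged then, once.
The state is a dict: "t": time; "q": joint angles; "qvel": joint speeds; "tau": joint torques, N m; "eef_pos": TCP position; "eef_rot": TCP orientation; "force": force on the tool from outside, world axes, zero at the start; "wrist_torque": the same for the moment, N m; "grip_width": finger opening in mm; "grasp_force": force on a finger pad.
Only numpy, scipy, OpenCV 4.12 (cv2) and the standard library are available. Lean on these libraries where they do the work, as an engineer would, in place of code of your own. Each camera call takes 0.05 s, during which the arm holds its last target. There are 200 camera calls.

## Working session

There is one attempt and no reset: what is moved stays moved. The work goes in short steps, each a Python script; the robot and the scene stay as the last script left them, time stands still between calls to the robot, and variables do not carry over. Pictures are saved under pics/ and viewed, at most 10 in all, crops included, and the job is handed in when it is done.

```bash
mkdir -p pics; ls; python3 - <<'E'
from plant import ctrl,sensors,optics
import cv2,numpy as np
for n in("scene","side"):
    p,d=optics.grab_frame(n); cv2.imwrite(f"pics/{n}0.png",p[:,:,::-1]); np.save(f"pics/{n}0.npy",d); np.save(f"pics/{n}0rgb.npy",p)
    c=optics.camera_params(n); print(n,c["mtx"].round(1).tolist(),(-c["R"].T@c["t"]).round(0))
s=sensors.read_state();print(s["t"],s["force"],s["eef_rot"].round(2) if hasattr(s["eef_rot"],'round') else s["eef_rot"],ctrl.tcp_to_tips)
E
```

```text
pics
scene [[435.2, 0.0, 259.2], [0.0, 435.2, 192.7], [0.0, 0.0, 1.0]] [ 947. -629. 1466.]
side [[380.1, 0.0, 260.8], [0.0, 380.1, 193.3], [0.0, 0.0, 1.0]] [  25. -690.  808.]
0.1 [-1.16773782  0.23319875 -0.1190384 ] [[-0.97  0.24 -0.  ]
 [ 0.24  0.97 -0.  ]
 [ 0.   -0.   -1.  ]] 25.0
```

View pics/scene0.png

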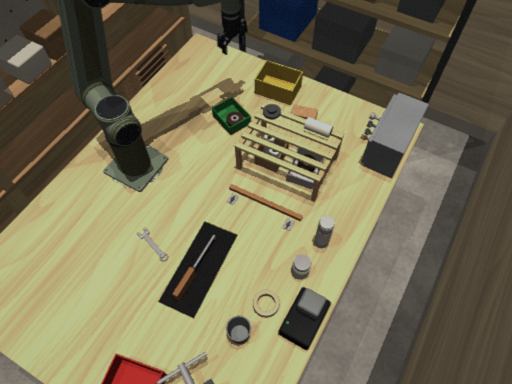

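View pics/side0.png

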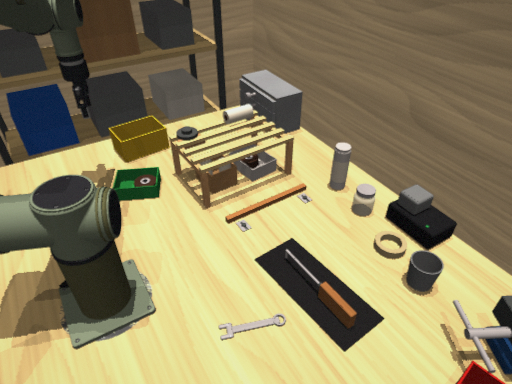

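The scene view shows three candidates: the green tray with discs at scene (231,116) / side (138,183), which is the look-alike; the grey metal tray under the rack at side (257,163); and the carton at side (215,175). The hook is at scene (195,268), and the fence runs from scene (230,187) to (301,217). I'll choose the grey tray and check it in a crop.

```bash
cat > h.py <<'E'
import numpy as np,cv2
from plant import ctrl,sensors,optics
def cloud(n,d,T=None):
    c=optics.camera_params(n);K=c["mtx"];v,u=np.mgrid[:384,:512]
    P=np.stack([(u-K[0,2])/K[0,0]*d,(v-K[1,2])/K[1,1]*d,d],-1)
    if T is not None: return P@T[:3,:3].T+T[:3,3]
    return (P-c["t"])@c["R"]
E
python3 - <<'E'
from h import *
for n in("side","scene"):
    p=np.load(f"pics/{n}0rgb.npy").astype(int);W=cloud(n,np.load(f"pics/{n}0.npy"))
    print(n)
    pts={"side":dict(hh=(336,305),htip=(287,252),fL=(229,219),fR=(306,188),tray=(257,163),trayf=(258,172),postL=(206,190),postR=(290,165),m1=(293,240),m2=(382,317),m3=(342,349),m4=(256,261),can=(341,147)),
     "scene":dict(hh=(183,287),htip=(213,238),fL=(231,187),fR=(300,217),m1=(205,224),m2=(237,235),m3=(194,314),m4=(161,303),pL=(238,165),pR=(316,193))}[n]
    for k,(u,v) in pts.items(): print(k,W[v,u].round(0))
    bl=(p.max(-1)<40)&(W[...,2]<20)&(W[...,2]>-8)&(W[...,0]<W[...,0].max())
    m=cv2.connectedComponentsWithStats(bl.astype('uint8'));i=1+np.argmax(m[2][1:,4]);q=W[m[1]==i]
    print("mat",cv2.minAreaRect(q[:,:2].astype('float32')),q[:,2].mean())
p=np.load("pics/side0rgb.npy");cv2.imwrite("pics/c1.png",cv2.resize(p[110:240,160:320,::-1],None,fx=5,fy=4.6,interpolation=cv2.INTER_CUBIC))
E
```

```text
side
hh [ 459. -329.   43.]
htip [ 456. -130.   42.]
fL [394.  90.  19.]
fR [704. 110.   2.]
tray [628. 313.  15.]
trayf [589. 241.  32.]
postL [369. 190.  75.]
postR [702. 208.  41.]
m1 [520. -72.   4.]
m2 [ 555. -394.    3.]
m3 [ 417. -407.    5.]
m4 [387. -83.   1.]
can [793.  64. 163.]
mat ((470.536865234375, -237.71853637695312), (137.68995666503906, 336.8011474609375), 5.967989921569824) 3.5448607436699398
scene
hh [ 484. -337.   51.]
htip [ 466. -127.   29.]
fL [403.  97.  16.]
fR [698. 115.  13.]
m1 [398. -83.  -1.]
m2 [529. -65.   6.]
m3 [ 554. -385.    1.]
m4 [ 435. -410.    0.]
pL [376. 195.  25.]
pR [712. 210.  64.]
mat ((473.6588134765625, -235.37362670898438), (135.2324676513672, 333.6643981933594), 5.674611568450928) 2.302450724348003
```

View pics/c1.png

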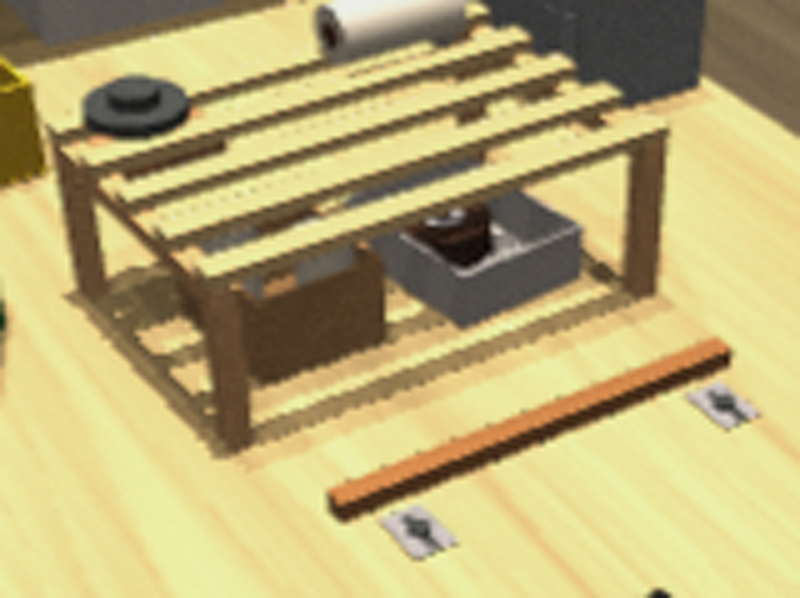

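The crop confirms the choice: a grey metal tray with a dark disc stack, front-left rim corner at about side (252,167) and front-right at about (276,160), with the carton to its left. Next I'll fit the poses.

```bash
python3 - <<'E'
from h import *
def rect(q):
    r=cv2.minAreaRect(q[:,:2].astype('float32'));return np.round(cv2.boxPoints(r),0).tolist(),np.round(r[1],0)
for n in("side","scene"):
    p=np.load(f"pics/{n}0rgb.npy").astype(int);W=cloud(n,np.load(f"pics/{n}0.npy"));z=W[...,2];X=W[...,0];Y=W[...,1]
    org=(p[...,0]-p[...,2]>60)&(p[...,1]<0.72*p[...,0])
    def comp(m):
        s=cv2.connectedComponentsWithStats(m.astype('uint8'));i=1+np.argmax(s[2][1:,4]);return W[s[1]==i]
    q=comp(org&(Y>60)&(Y<160)&(z>8)&(z<30)&(X>350)&(X<750));print(n,"fence",rect(q),len(q))
    A=np.polyfit(q[:,0],q[:,1],1);print(np.degrees(np.arctan(A[0])))
    q=comp(org&(Y>-420)&(Y<-200)&(z>25)&(X>400)&(X<560));print("handle",rect(q),len(q),np.median(q[:,2]))
    if n=="side":
        g=(np.ptp(p,-1)if 0 else p.max(-1)-p.min(-1))<25
        m=g&(z>8)&(z<46)&(X>480)&(X<690)&(Y>180)&(Y<330)
        q=W[m]
        f=q[(q[:,1]<np.median(q[:,1])+60)]
        v,u=np.where(m);
        for a in np.c_[u,v,q.round(0)][::6]:print(a.astype(int).tolist(),end=' ')
E
```

```text
side fence ([[388.0, 109.0], [389.0, 90.0], [696.0, 103.0], [696.0, 122.0]], array([308.,  19.])) 333
2.4104295787048544
handle ([[456.0, -267.0], [460.0, -375.0], [479.0, -374.0], [476.0, -266.0]], array([ 20., 108.])) 310 53.47416213471078
[262, 152, 658, 326, 46] [263, 155, 659, 321, 35] [263, 156, 661, 323, 29] [269, 156, 666, 290, 45] [263, 157, 660, 322, 25] [269, 157, 667, 291, 40] [255, 158, 624, 320, 34] [265, 158, 660, 308, 28] [271, 158, 669, 281, 41] [250, 159, 606, 326, 32] [257, 159, 626, 310, 35] [267, 159, 665, 301, 26] [273, 159, 670, 269, 43] [250, 160, 603, 320, 33] [264, 160, 661, 317, 14] [270, 160, 668, 286, 30] [244, 161, 581, 326, 32] [255, 161, 616, 306, 32] [267, 161, 665, 301, 18] [238, 162, 553, 319, 42] [247, 162, 585, 310, 36] [255, 162, 615, 305, 28] [272, 162, 654, 251, 46] [239, 163, 552, 310, 43] [248, 163, 588, 309, 31] [254, 163, 611, 305, 25] [272, 163, 653, 250, 43] [239, 164, 552, 312, 37] [247, 164, 583, 308, 29] [253, 164, 606, 305, 23] [268, 164, 635, 248, 45] [274, 164, 662, 250, 35] [241, 165, 555, 301, 38] [250, 165, 594, 306, 22] [256, 16
[... 829 characters left out ...]
239, 39] [260, 172, 601, 246, 24] [266, 172, 627, 248, 14] [247, 173, 561, 270, 20] [253, 173, 568, 239, 37] [259, 173, 595, 244, 23] [265, 173, 623, 249, 10] [247, 174, 561, 270, 16] [253, 174, 567, 239, 33] [259, 174, 595, 244, 19] [246, 175, 559, 274, 9] [252, 175, 566, 243, 26] [258, 175, 590, 242, 18] [249, 176, 562, 257, 15] [255, 176, 576, 239, 21] [249, 177, 562, 259, 9] [255, 177, 577, 242, 14] [253, 178, 567, 239, 15] [253, 179, 568, 240, 10] scene fence ([[396.0, 110.0], [397.0, 89.0], [702.0, 105.0], [700.0, 126.0]], array([305.,  21.])) 247
2.2111831173155867
handle ([[462.0, -266.0], [464.0, -373.0], [483.0, -372.0], [482.0, -266.0]], array([ 20., 107.])) 163 51.848831894612495
```

```bash
cat >> h.py <<'E'
def Rot(a,s=1):  # tool down, tool x along handle direction a (deg), or flipped
    a=np.radians(a);x=s*np.array([np.cos(a),np.sin(a),0]);z=np.array([0,0,-1.]);return np.column_stack([x,np.cross(z,x),z])
E
python3 - <<'E'
from h import *
s0=sensors.read_state()
for s in(1,-1):
    for P in((470,-320,250),(470,-320,36),(630,70,90),(630,70,60),(620,-90,60)):
        q=ctrl.solve_ik(np.array(P,float),Rot(92,s));print(s,P,None if q is None else np.round(q,2).tolist())
s=1 if ctrl.solve_ik(np.array((630,70,60.)),Rot(92,1)) is not None else -1
p=np.array(s0["eef_pos"],float);p[2]=320;ctrl.move_l(p)
ctrl.move_ptp(np.array([470,-300,260.]),Rot(92,s))
st=sensors.read_state();c=optics.camera_params("wrist")
T=np.eye(4);T[:3,:3]=st["eef_rot"];T[:3,3]=st["eef_pos"];T=T@c["T_tool_cam"]
p,d=optics.grab_frame("wrist");cv2.imwrite("pics/w1.png",p[:,:,::-1]);W=cloud("wrist",d,T)
pi=p.astype(int);m=(pi[...,0]-pi[...,2]>50)&(pi[...,1]<.72*pi[...,0])&(W[...,2]>30)&(W[...,2]<70)
cc=cv2.connectedComponentsWithStats(m.astype('uint8'));i=1+np.argmax(cc[2][1:,4]);q=W[cc[1]==i]
print(s,st["t"],cv2.minAreaRect(q[:,:2].astype('float32')),np.median(q[:,2]),st["force"])
# rod
r=W[(pi.min(-1)>70)&(W[...,2]>20)&(W[...,2]<60)&(abs(W[...,0]-470)<40)];print(len(r),r.min(0) if len(r) else 0,r.max(0)if len(r) else 0)
E
```

```text
1 (470, -320, 250) [-0.75, 0.2, 1.56, -0.0, 1.38, -0.78]
1 (470, -320, 36) [-0.75, 0.47, 1.71, -0.0, 0.96, -0.78]
1 (630, 70, 90) [-0.03, 0.5, 1.52, -0.0, 1.12, -0.06]
1 (630, 70, 60) [-0.03, 0.54, 1.53, -0.0, 1.07, -0.06]
1 (620, -90, 60) [-0.28, 0.53, 1.55, -0.0, 1.06, -0.32]
-1 (470, -320, 250) [-0.75, 0.2, 1.56, -0.0, 1.38, 2.36]
-1 (470, -320, 36) [-0.75, 0.47, 1.71, -0.0, 0.96, 2.36]
-1 (630, 70, 90) None
-1 (630, 70, 60) None
-1 (620, -90, 60) None
1 3.9 ((467.7411804199219, -321.5467224121094), (18.11168098449707, 108.39622497558594), 2.3617827892303467) 52.82248831644202 [ 0.26478871 -0.00914762  0.00488897]
770 [ 457.74276388 -258.74505394   35.07464772] [ 468.53863011 -128.35417713   42.77424871]
```

View pics/w1.png

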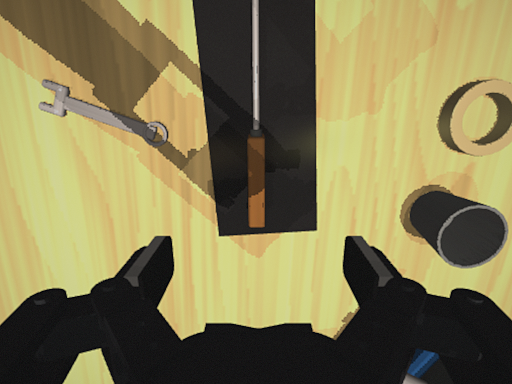

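The hook handle is centred between the jaws at wrist (257,180), pointing 92.4°. The wrench and cup are clear of it, so I'll grasp.

```bash
python3 - <<'E'
from h import *
print(optics.camera_params("wrist")["T_tool_cam"].round(2).tolist())
R=Rot(92.4);x,y=468,-321.5
ctrl.move_l(np.array([x,y,90.]),R,vel=200)
print(ctrl.move_l(np.array([x,y,38.]),vel=60,threshold=8))
print(sensors.read_state()["eef_pos"])
ctrl.gripper_to(0,110)
s=sensors.read_state();print(s["grip_width"],s["grasp_force"],s["eef_pos"])
ctrl.move_l(np.array([x,y,200.]),vel=100);ctrl.hold(.3)
s=sensors.read_state();print(s["grip_width"],s["grasp_force"],s["force"],s["wrist_torque"],s["t"])
# grip centre sits 10 below TCP -> TCP z = grip z + 10
ctrl.move_ptp(np.array([626,-50,150.]),Rot(92.4))
ctrl.move_l(np.array([626,-50,102.]),vel=100);ctrl.hold(.3)
s=sensors.read_state();print(s["eef_pos"],s["force"],s["t"])
p,d=optics.grab_frame("side");cv2.imwrite("pics/c2.png",cv2.resize(p[110:260,170:370,::-1],(800,600),interpolation=cv2.INTER_CUBIC))
W=cloud("side",d);np.save("pics/s1.npy",W)
E
```

```text
[[0.0, -0.96, -0.29, 71.55], [1.0, 0.0, -0.0, -0.07], [0.0, -0.29, 0.96, -117.29], [0.0, 0.0, 0.0, 1.0]]
False
[ 468.33068349 -321.81805772   38.36207477]
18.917363907940345 107.32580780982971 [ 468.28124666 -321.79336693   38.38025615]
18.92053192260111 107.26630926132202 [ 0.43819463 -0.42588052 -0.73793329] [-0.00649606 -0.01988518 -0.00222151] 8.6583
[626.52279448 -50.04883403 102.82029412] [ 0.89057246  0.58893597 -1.9501584 ] 10.8
```

View pics/c2.png

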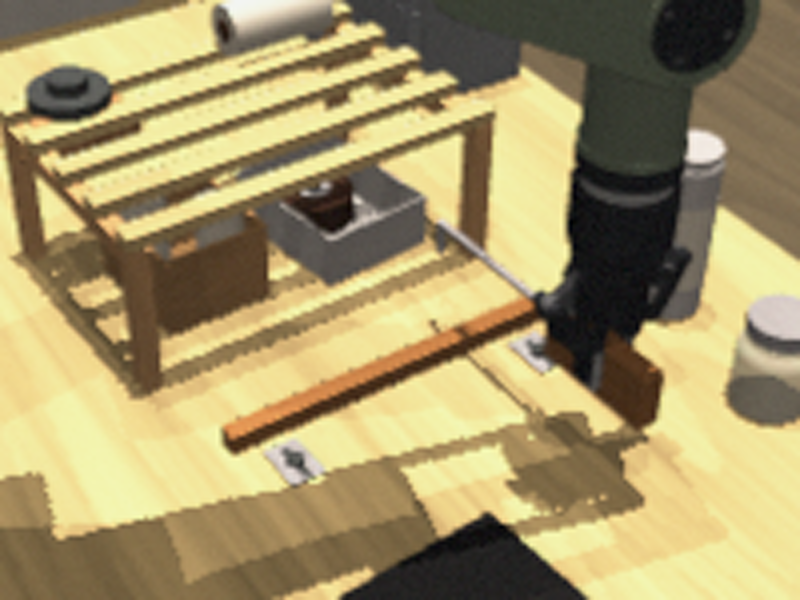

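The hook is held level, with its bend at crop (440,228), in front of the tray's front wall (rim from (330,232) to (425,200)). The path in below the deck is clear.

```bash
python3 - <<'E'
from h import *
W=np.load("pics/s1.npy")[110:260,170:370]
for c,r in((445,226),(470,245),(500,267),(520,283)): print(W[r//4,c//4].round(0))
try:
    print(ctrl.move_l(np.array([624,72,102.]),vel=90,threshold=5));ctrl.hold(.3)
    s=sensors.read_state();print(s["eef_pos"],s["force"],s["t"])
except Exception as e: print(repr(e))
p,d=optics.grab_frame("side");cv2.imwrite("pics/c3.png",cv2.resize(p[110:230,190:350,::-1],(800,600),interpolation=cv2.INTER_CUBIC))
W=cloud("side",d);np.save("pics/s2.npy",W)
E
```

```text
[618. 143. 105.]
[619. 112. 104.]
[713. 187.   1.]
[714. 159.   1.]
False
[624.00668268  71.71658699 101.98685298] [ 0.13873338 -0.9004599  -1.47031028] 12.6583
```

View pics/c3.png

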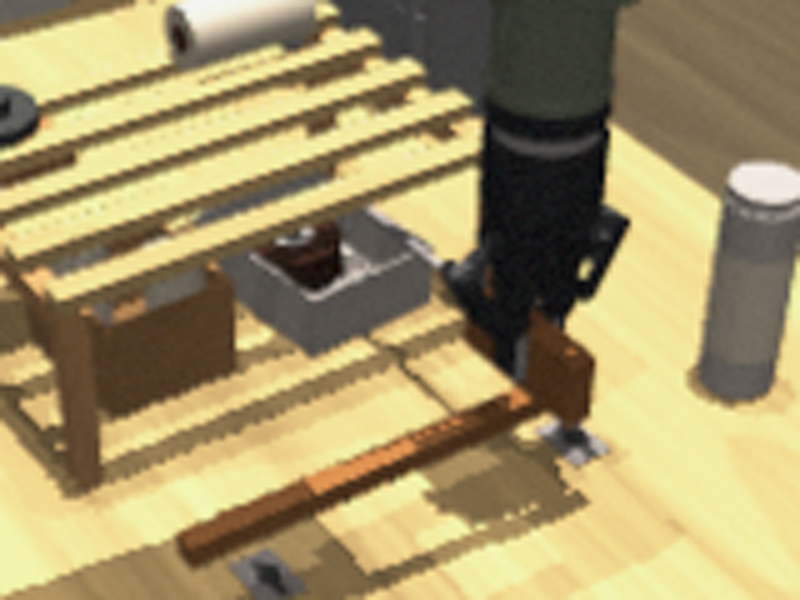

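The rod passes over the front rim near the tray's middle, at about crop (420,245), and the prong is behind the wall, hidden by the front slat. Next I'll lower it and start the pull under force limits.

```bash
cat >> h.py <<'E'
def st():
    s=sensors.read_state();return np.array(s["eef_pos"]),np.array(s["force"]),s["t"]
E
python3 - <<'E'
from h import *
u=np.array([np.sin(np.radians(2.4)),-np.cos(np.radians(2.4)),0])
P,F,t=st();b=np.array([624,72,59.5])
print(ctrl.move_l(b,vel=40,threshold=4));ctrl.hold(.3)
P,F0,t=st();print(P,F0,t);np.save("F0.npy",F0)
if P[2]<61:
    for k,(d,v,th) in enumerate([(20,20,7),(40,25,7),(70,25,7),(100,25,7)]):
        h=ctrl.move_l(b+u*d,vel=v,threshold=th);P,F,t=st();print(d,h,P.round(1),((F-F0)).round(2),round(t,2))
        if h: break
p,d=optics.grab_frame("side");cv2.imwrite("pics/c4.png",cv2.resize(p[110:260,190:390,::-1],(800,600),interpolation=cv2.INTER_CUBIC))
E
```

```text
False
[624.11118337  71.98470481  59.70848436] [ 0.00963985  0.28359774 -1.21148654] 14.2167
20 False [624.9  52.1  59.5] [ 0.03 -0.52 -0.01] 15.37
40 False [625.8  31.6  59.6] [-0.28  0.82 -0.46] 16.32
70 False [627.1   1.9  59.6] [-0.5   0.69 -0.24] 17.67
100 False [628.3 -28.1  59.6] [0.15 1.31 1.18] 19.02
```

View pics/c4.png

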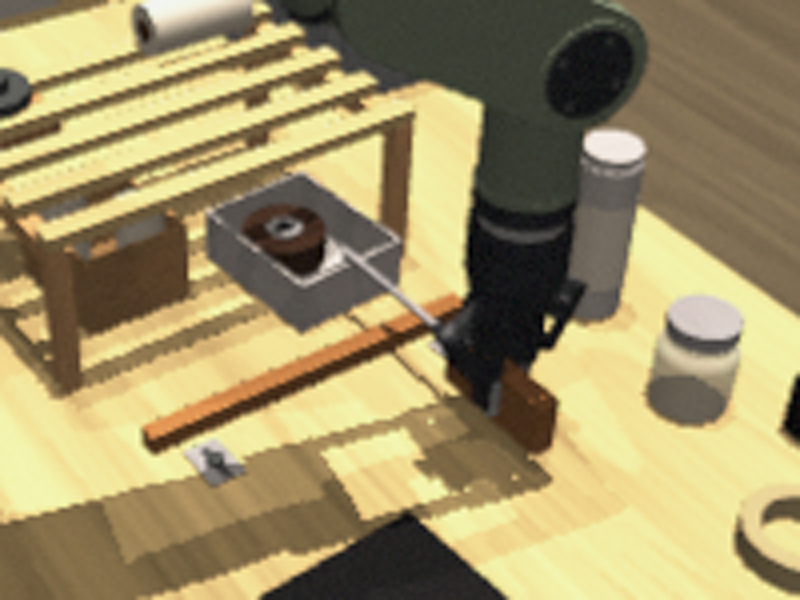

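The hook's rod enters at the middle of the front wall, crop (345,250). The tray has been dragged about 80 mm out and is squaring up to the strip. I'll creep to the stop.

```bash
cat >> h.py <<'E'
def avgF(n=8,dt=.02):
    a=[]
    for _ in range(n): a.append(st()[1]);ctrl.hold(dt)
    return np.mean(a,0)
E
python3 - <<'E'
from h import *
u=np.array([np.sin(np.radians(2.4)),-np.cos(np.radians(2.4)),0]);b=np.array([624,72,59.5]);F0=np.load("F0.npy")
print("drag",(avgF()-F0).round(2))
h=ctrl.move_l(b+u*165,vel=10,threshold=5)
P,F,t=st();print(h,P.round(2),(P-b)@u,(F-F0).round(2),t)
F=avgF();print((F-F0).round(2),(st()[0]-b)@u)
E
```

```text
drag [ 0.1   0.99 -0.17]
True [629.29 -74.65  58.33] 146.7462296580047 [ 0.42 -0.75 -0.19] 23.4083
[ 0.3  -0.12  0.14] 146.08211060141653
```

```bash
python3 - <<'E'
from h import *
u=np.array([np.sin(np.radians(2.4)),-np.cos(np.radians(2.4)),0]);b=np.array([624,72,59.5]);F0=np.load("F0.npy")
d=146.0
for i in range(14):
    h=ctrl.move_l(b+u*d,vel=5,threshold=6);F=avgF(6);f=-(F-F0)@u
    print(round(d,2),h,round((st()[0]-b)@u,2),st()[0][2].round(2),round(f,2),(F-F0).round(1))
    if h or f>7: break
    d+=.3 if f>2.5 else .5
print(st()[2])
E
```

```text
146.0 False 145.94 59.47 -0.18 [-0.  -0.2 -0.4]
146.5 False 146.49 59.49 -0.38 [-0.1 -0.4 -0.4]
147.0 False 146.95 59.51 0.24 [-0.1  0.2 -0.6]
147.5 False 147.06 59.38 1.83 [-0.   1.8 -0.4]
148.0 False 147.14 59.27 5.04 [ 0.4  5.1 -0.9]
148.3 False 147.19 59.25 5.7 [ 0.1  5.7 -1. ]
148.6 False 147.2 59.14 6.44 [-0.   6.4 -1. ]
148.9 False 147.23 59.09 7.33 [ 0.3  7.3 -1. ]
26.8417
```

```bash
python3 - <<'E'
from h import *
u=np.array([np.sin(np.radians(2.4)),-np.cos(np.radians(2.4)),0]);b=np.array([624,72,59.5]);F0=np.load("F0.npy")
d=149.2
for i in range(8):
    ctrl.move_l(b+u*d,vel=5,threshold=6);F=avgF(8);f=-(F-F0)@u;print(round(d,2),round(f,2),(st()[0]-b)@u)
    if f>9.7: break
    d+=.3
for i in range(4): print(avgF(14,.025).round(2))
p,dd=optics.grab_frame("scene");cv2.imwrite("pics/c5.png",cv2.resize(p[110:240,190:350,::-1],(738,600),interpolation=cv2.INTER_CUBIC))
print(st()[2])
E
```

```text
149.2 7.72 147.25971250136905
149.5 8.36 147.2629972512043
149.8 9.06 147.29165584255796
150.1 9.7 147.316312835024
[ 0.83 10.37 -2.83]
[ 0.55  9.98 -2.48]
[ 0.58  9.97 -2.71]
[ 0.66  9.91 -2.69]
29.825
```

View pics/c5.png

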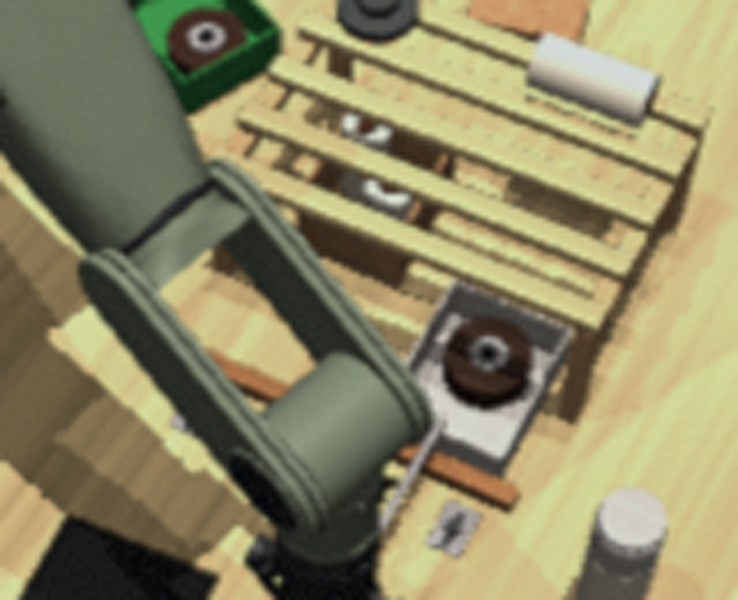

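The tray sits at the strip, with its front edge near crop (410–500, 440–470). The rod goes in left of the middle. I'll measure squareness from the depth before releasing.

```bash
python3 - <<'E'
from h import *
for n in("side","scene"):
    p,d=optics.grab_frame(n);W=cloud(n,d);pi=p.astype(int);np.save(f"pics/{n}9.npy",W);np.save(f"pics/{n}9p.npy",p)
    g=(pi.max(-1)-pi.min(-1)<28)
    X,Y,Z=np.moveaxis(W,-1,0)
    rim=g&(Z>40)&(Z<60)&(X>540)&(X<720)&(Y>100)&(Y<290)
    q=W[rim];print(n,len(q),q.min(0).round(0),q.max(0).round(0))
    r=cv2.minAreaRect(q[:,:2].astype('float32'));print(r)
    f=W[g&(Z>22)&(Z<44)&(X>540)&(X<720)&(Y>100)&(Y<145)]
    if len(f)>10: A=np.polyfit(f[:,0],f[:,1],1);print("front",len(f),np.degrees(np.arctan(A[0])),np.polyval(A,629),f[:,0].min(),f[:,0].max())
    o=(pi[...,0]-pi[...,2]>50)&(pi[...,1]<.75*pi[...,0])&(Z>10)&(Z<26)&(Y>80)&(Y<135)&(X>380)&(X<720)
    f=W[o];A=np.polyfit(f[:,0],f[:,1],1);print("fence",len(f),np.degrees(np.arctan(A[0])))
print(avgF(8))
E
```

```text
side 303 [562. 105.  40.] [678. 262.  59.]
((620.2684326171875, 182.98800659179688), (115.68450927734375, 155.98583984375), 0.6207667589187622)
front 139 -1.2337496732633473 122.14537427933386 566.0542745449208 677.5323539069287
fence 362 2.654217137309963
scene 142 [570. 102.  40.] [684. 263.  59.]
((626.576904296875, 182.3319091796875), (110.94935607910156, 160.57891845703125), 2.3357083797454834)
front 44 6.524570046815125 120.83106943690764 624.7111557745094 684.4419752389551
fence 142 2.254119994211911
[ 0.60186873  9.99300322 -2.3008922 ]
```

```bash
python3 - <<'E'
from h import *
for n in("side","scene"):
    W=np.load(f"pics/{n}9.npy");pi=np.load(f"pics/{n}9p.npy").astype(int);X,Y,Z=np.moveaxis(W,-1,0)
    g=(pi.max(-1)-pi.min(-1)<28)
    for nm,m in(("front",g&(Z>24)&(Z<44)&(X>572)&(X<672)&(Y>108)&(Y<138)&((X<608)|(X>635))),
              ("left",g&(Z>15)&(Z<44)&(X>550)&(X<582)&(Y>132)&(Y<250)),
              ("right",g&(Z>15)&(Z<60)&(X>664)&(X<694)&(Y>132)&(Y<250)),
              ("back",g&(Z>36)&(Z<60)&(X>572)&(X<672)&(Y>250)&(Y<272))):
        f=W[m][:,:2]
        if len(f)<8: continue
        v=cv2.fitLine(f.astype('float32'),cv2.DIST_HUBER,0,.01,.01).ravel();print(n,nm,len(f),(np.degrees(np.arctan2(v[1],v[0]))%180).round(1),v[2:])
E
```

```text
side front 71 2.5 [614.6905  119.98079]
side left 133 92.5 [565.8757  187.25745]
side right 169 92.0 [672.38153 195.19357]
side back 89 2.0 [620.2819  256.79132]
scene front 22 4.5 [651.79224 123.49849]
scene left 29 92.6 [572.90155 210.04759]
scene right 59 92.1 [681.2366  177.35336]
scene back 57 2.6 [620.0802 258.2146]
```

The tray is square: its walls are at 2.0–2.6° and the fence at 2.4°, and it has held about 10 N for well over a second. Now I'll unload, lift out and lay the hook back.

```bash
python3 - <<'E'
from h import *
u=np.array([np.sin(np.radians(2.4)),-np.cos(np.radians(2.4)),0]);b=np.array([624,72,59.5])
print(ctrl.move_l(b+u*133,vel=25));ctrl.hold(.2);print(st())
up=b+u*133;up[2]=200
print(ctrl.move_l(up,vel=80))
ctrl.move_ptp(np.array([468,-321.5,150.]),Rot(92.4))
ctrl.move_l(np.array([468,-321.5,60.]),vel=100);ctrl.hold(.3)
print(ctrl.move_l(np.array([468,-321.5,37.8]),vel=12,threshold=5));print(st())
ctrl.gripper_to(30);ctrl.hold(.2);ctrl.gripper_to(85)
print(st())
ctrl.move_l(np.array([468,-321.5,260.]),vel=120);ctrl.hold(.5)
ctrl.move_ptp(np.array([400,-420,300.]),Rot(92.4))
s=sensors.read_state();print(s["t"],s["force"],s["grip_width"])
p,d=optics.grab_frame("scene");cv2.imwrite("pics/c6.png",cv2.resize(p[90:330,130:370,::-1],(600,600)))
p,d=optics.grab_frame("side");cv2.imwrite("pics/c7.png",p[:,:,::-1]);W=cloud("side",d);pi=p.astype(int)
m=(pi[...,0]-pi[...,2]>60)&(pi[...,1]<.72*pi[...,0])&(W[...,2]>30)&(W[...,1]<-200)&(W[...,1]>-420)&(W[...,0]>400)
q=W[m];print(len(q),np.median(q,0),cv2.minAreaRect(q[:,:2].astype('float32')))
E
```

```text
False
(array([629.57529274, -61.04019259,  59.49515423]), array([-0.85174582, -0.19948656, -1.59193707]), 31.0917)
False
True
(array([ 468.01525841, -321.50084593,   38.383739  ]), array([0.48604475, 0.55621317, 5.47972613]), 37.3167)
(array([ 466.95873354, -320.52835407,   37.10462264]), array([-0.01266039,  0.07305729,  0.10714627]), 38.3667)
41.4417 [-0.34280279 -0.71206508 -0.52349387] 85.23975161116073
310 [ 466.17538051 -323.7260984    53.33140497] ((466.42852783203125, -319.69512939453125), (20.917736053466797, 110.08295440673828), 0.4570360481739044)
```

View pics/c6.png

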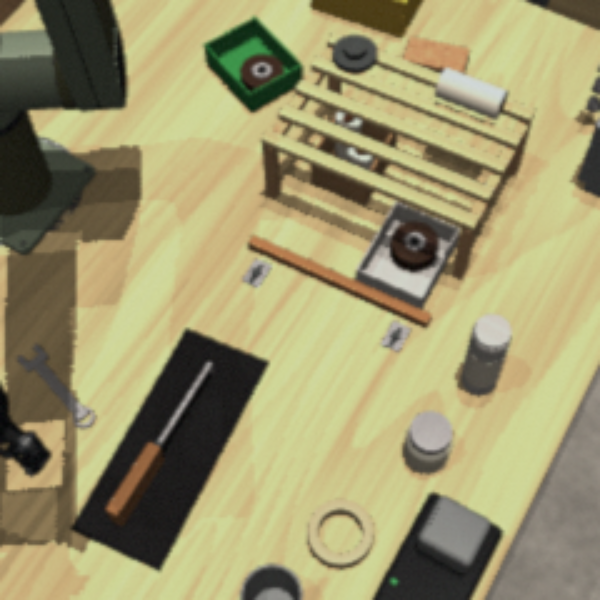

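The tray is square against the strip at (410,260). The hook lies flat on its mat at (160,440), and the bystanders and the green look-alike are undisturbed.

```bash
python3 -c "
from plant import ctrl
print(ctrl.finish_job())"
```

```text
the job is handed in; nothing more can be done
None
```

The job is handed in, with no verdict returned: the tray stands square against the strip after a steady pull of about 10 N for over a second, and the hook lies released and flat on its mat.

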